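Park the round containers in their dishes

ROBOT

A 6-joint arm with a two-finger parallel gripper is mounted at the origin on a cart in front of the work surface, level with it; the furniture and walls round the work are solid. World frame = base frame: x ahead of the robot, y to its left, z up, the work surface at z = 0. Lengths are in m, angles in rad, forces in N, time in s.
With the tool pointing down it reaches from about 0.25 to 0.725 m from the base axis. Payload 4 kg.
Tool frame: the origin (TCP) lies midway between the tips of the shut fingers; the grasp point (between the pads) lies 19 mm behind it; z points along the fingers, y is the line along which they close (so a half turn about z gives the same grasp; the last joint's range is limited). The gripper opens to 85 mm and grips with 20 to 120 N. Pads are 22 mm wide; open, the fingers measure 114 mm over their backs; the gripper's body (76 mm by 85 mm) begins 54 mm behind the grasp point. The pads swing forward as they close: fully open they stand 13 mm farther back than shut.
Start: joints at [1.113, 0.241, 0.005, 1.335, 0, 1.571], TCP at [0.221, 0.449, 0.231] pointing down, gripper open.
Joint ranges: [-2.72, 2.72], [-1.05, 1.87], [-1.09, 1.28], [-1.99, 2.15], [-1.42, 1.44], [-3.14, 3.14]. Speed limits (rad/s): [2.79, 2.79, 3.14, 3.14, 3.14, 3.14].

INTERFACE

Orientations are given as a unit quaternion [x, y, z, w].
In Python, from workcell import bot gives the robot as it stands. The module is installed in compiled form; this text tells all that it offers.
- The arm moves only by the tool drive_tool, never from a script. Its arguments are lists of equal length, an entry for each row: "slide": the shift along the tool's x, y, z scaled (see below), a list of three; "rotation": the turn, a rotation vector about the tool's x, y, z scaled (see below), a list of three. A call has exactly 8 rows; each row is the pose to reach, as a shift and turn from the pose commanded when the call began, along the tool's axes at that moment; what a row does not reach only later rows make up. The controller multiplies each number of a shift by 250 mm and each number of a turn by 0.5 rad. A row lasts 1/8 s, in which the tool goes at most 62.5 mm and 10.7 degrees, less where a joint would pass 70% of its speed; a pose out of reach is approached as far as the arm can. A call with a number of a shift or a turn outside -1 to 1 is refused whole. A call with a gripper value outside its range is refused whole. "gripper" is the opening, from 0 (shut) to 1 (fully open), set as the call begins (left out, the last holds). The fingers move at their own pace and stop on an object; the grip force is fixed at half the most. Time passes only in rows, so rows that repeat a pose let the fingers close, or fill a call up. It gives the time, the measured TCP pose, the force, the opening and the grip force at its end, in the units of the state.
- bot.get_obs(): the state, without advancing time (a new reading comes with each control period).
- bot.camera(name): name is "side" or "top" or "wrist"; returns a dict with "image" (400x640x3 uint8, red, green, blue), "z_map" (400x640 float32, m along the optical axis (not along the pixel's ray), 0 where there is no reading), "camera_matrix" (3x3 intrinsics, pixels), "k1" (the pictures are not rectified: a ray, as slopes to the right and down, at radius r is drawn at 1 + k1 r^2 times it, then the intrinsics apply), "xyz" and "orientation" of the camera in the world. Camera axes: x right, y up, looking along -z (the intrinsics and any distortion apply to the point x, -y, -z); pixel columns grow to the right and rows downward; lengths in m; the calibration is good to about 2 mm. A picture is of the moment at which its call begins.
- bot.job_done(): hands the job in; it is judged then, once.
The state is a dict: "clock": time; "joint_pos": joint angles; "joint_vel": joint speeds; "tau": joint torques, N m; "eef_pos": TCP position; "tool_rot": TCP orientation; "ft_force": force on the tool from outside, world axes, zero at the start; "ft_torque": the same for the moment, N m; "grip_width": finger opening in m; "grasp_force": force on a finger pad.
Only numpy, scipy, OpenCV 4.12 (cv2) and the standard library are available. Lean on these libraries where they do the work, as an engineer would, in place of code of your own. Each camera call takes 0.05 s, during which the arm holds its last target. There are 200 camera calls.

TASK

Clear the desk for the copy stand: stand each of the four round containers (vial, film can, loupe, pin jar) in its own round metal dish, matched by size: the narrowest container in the smallest dish, the next in the next larger, and so on up to the pin jar in the largest. Each must stand upright on the floor of its dish, inside the rim. Keep the containers from tipping over on the way, and leave the block battery and the terminal strip that lie among them where they are.

Things in the scene. Friction and masses are not known exactly. Their poses are not given: they have to be found in the camera images.
- vial_center (a point): glass specimen vial with a red screw cap, 26 mm in diameter, 68 mm high (the glass body takes up the lower 56 mm), the narrowest of the four containers. Loose, stands upright on the desk, may be gripped from above by its sides at any yaw. This point: its centre, half-way up (34 mm above its underside); z axis up along the container.
- film_can_center (a point): black film can with a grey lid: body 32 mm in diameter, lid 34 mm, 53 mm high (lid the upper 8 mm); second narrowest. Loose, stands upright on the desk, may be gripped from above by its sides at any yaw. This point: its centre, half-way up (26.5 mm above its underside); z axis up along the container.
- loupe_center (a point): black loupe in a short round stand with a light band and a glass top, 41 mm in diameter, 38 mm high; second widest. Loose, stands upright on the desk, may be gripped from above by its sides at any yaw. This point: its centre, half-way up (19 mm above its underside); z axis up along the container.
- pin_jar_center (a point): clear jar of pins with a pale lid, 48 mm in diameter, 46 mm high; the widest. Loose, stands upright on the desk, may be gripped from above by its sides at any yaw. This point: its centre, half-way up (23 mm above its underside); z axis up along the container.
- dish_a: the smallest of four low round aluminium dishes with a black rubber floor: inner diameter 42 mm, outer 48 mm, 8 mm high, inner floor 3 mm above the desk, rim 5 mm above that floor. Fixed to the desk. Origin: centre of its underside, on the desk top; z up. There is little room for fingers inside the rim, so carry a container with the fingertips 10 mm or more above its underside.
- dish_b: the second smallest of four low round aluminium dishes with a black rubber floor: inner diameter 53 mm, outer 59 mm, 8 mm high, inner floor 3 mm above the desk, rim 5 mm above that floor. Fixed to the desk. Origin: centre of its underside, on the desk top; z up. There is little room for fingers inside the rim, so carry a container with the fingertips 10 mm or more above its underside.
- dish_c: the second largest of four low round aluminium dishes with a black rubber floor: inner diameter 65 mm, outer 71 mm, 8 mm high, inner floor 3 mm above the desk, rim 5 mm above that floor. Fixed to the desk. Origin: centre of its underside, on the desk top; z up. There is little room for fingers inside the rim, so carry a container with the fingertips 10 mm or more above its underside.
- dish_d: the largest of four low round aluminium dishes with a black rubber floor: inner diameter 76 mm, outer 82 mm, 8 mm high, inner floor 3 mm above the desk, rim 5 mm above that floor. Fixed to the desk. Origin: centre of its underside, on the desk top; z up. There is little room for fingers inside the rim, so carry a container with the fingertips 10 mm or more above its underside.
- battery: blue and silver 9 V block battery lying on its side, 18 x 51 x 26 mm (long along its y), among the containers. Loose bystander. Origin: centre of its underside.
- terminal_strip: white strip of screw terminals, 17 x 60 x 14 mm (long along its y), among the containers. Loose bystander. Origin: centre of its underside.

How it is judged:
At the end, for the whole second after the job is handed in: Vial in the 42 mm dish, film can in the 53, loupe in the 65, pin jar in the 76: each inside the rim (centre within 12, 13, 15 and 16 mm of its dish's axis), resting on the dish floor (height within 3 mm), upright within 0.1 rad, released and at rest (horizontal distance between vial_center and dish_a below 0.012 m and z of vial_center in the frame of dish_a between 0.033 and 0.04 m and angle between each of vial_center, film_can_center, loupe_center, pin_jar_center's own z axis and vertical below 0.1 rad and linear speed of each of vial, film_can, loupe, pin_jar below 0.02 m/s and horizontal distance between film_can_center and dish_b below 0.013 m and z of film_can_center in the frame of dish_b between 0.0255 and 0.0325 m and horizontal distance between loupe_center and dish_c below 0.015 m and z of loupe_center in the frame of dish_c between 0.018 and 0.025 m and horizontal distance between pin_jar_center and dish_d below 0.016 m and z of pin_jar_center in the frame of dish_d between 0.022 and 0.029 m); the robot touches nothing.
It fails at once if a container is tipped over (more than 0.7 rad) (angle between any of vial_center, film_can_center, loupe_center, pin_jar_center's own z axis and vertical above 0.7 rad).
It fails at once if the battery is moved by more than 25 mm (distance of battery from where it was at the start of the episode above 0.025 m).
It fails at once if the terminal strip is moved by more than 25 mm (distance of terminal_strip from where it was at the start of the episode above 0.025 m).
It also fails if it takes over 96 s, if anything falls off the work surface, if the arm or the gripper's body presses on something with over 40 N, if the wrist force passes 120 N, or if a joint passes its speed limit or range.

## Working session

There is one attempt and no reset: what is moved stays moved. The work goes in short steps, Python scripts to look and compute and a tool call to move; the robot and the scene stay as the last step left them, time stands still between calls to the robot, and variables do not carry over. Pictures are saved under pics/ and viewed, at most 14 in all, crops included, and the job is handed in when it is done.

Besides the shell and the picture viewer there is one more tool, called after ">>>" as name(argument=value, ...) on one line, values as JSON. drive_tool: Moves the arm, as the interface text tells. Shifts and turns lie within -1 to 1; 1 stands for 250 mm of shift or 0.5 rad of turn. Its arguments: {"type":"object","properties":{"slide":{"type":"array","items":{"type":"array","items":{"type":"number"}}},"rotation":{"type":"array","items":{"type":"array","items":{"type":"number"}}},"gripper":{"type":"number"}},"required":["slide","rotation"]}

```bash
mkdir -p pics; cat > h.py <<'E'
import numpy as np, cv2
from scipy.spatial.transform import Rotation as R
from workcell import bot
def snap(n,f):
    c=bot.camera(n); cv2.imwrite(f'pics/{f}.png',c['image'][:,:,::-1]); np.savez(f'pics/{f}.npz',**c); return c
def pts(c):
    """world xyz per pixel from z_map"""
    K=c['camera_matrix'];h,w=c['z_map'].shape
    u,v=np.meshgrid(np.arange(w),np.arange(h))
    p=np.stack([u,v],-1).reshape(-1,1,2).astype(float)
    s=cv2.undistortPoints(p,K,np.array([float(c['k1']),0,0,0])).reshape(h,w,2)
    z=c['z_map']; q=np.stack([s[...,0]*z,-s[...,1]*z,-z],-1)
    return q@R.from_quat(c['orientation']).as_matrix().T+c['xyz'], s
def ray(c,u,v,zp):
    """world point of pixel on plane z=zp"""
    _,s=pts(c) if 's' not in c else (0,c['s'])
    d=R.from_quat(c['orientation']).as_matrix()@np.array([*s[int(v),int(u)]*[1,-1],-1]); o=c['xyz']
    return o+d*(zp-o[2])/d[2]
E
python3 - <<'E'
from h import *
o=bot.get_obs();print({k:np.round(v,3) for k,v in o.items()})
for n in('top','side'):
    c=snap(n,n+'0');print(n,c['xyz'],c['orientation'],c['k1'],c['camera_matrix'].tolist())
E
```

```text
{'clock': np.float64(0.0), 'joint_pos': array([ 1.113,  0.241,  0.004,  1.335, -0.   ,  1.571]), 'joint_vel': array([-0.001, -0.001,  0.   ,  0.   ,  0.   , -0.   ]), 'tau': array([ 1.0000e-03, -3.7231e+01,  2.5241e+01,  1.7000e-02,  0.0000e+00,
        0.0000e+00]), 'eef_pos': array([0.221, 0.448, 0.23 ]), 'tool_rot': array([ 0.227,  0.974, -0.001, -0.   ]), 'ft_force': array([ 0.144,  0.715, -0.481]), 'ft_torque': array([-0.008,  0.01 ,  0.039]), 'grasp_force': np.float64(0.0), 'grip_width': np.float64(0.085)}
top [0.41385009 0.12129716 1.05777226] [ 0.04971713 -0.03847405 -0.70460345  0.7068111 ] -0.061709530921160424 [[504.29497184150813, 0.0, 332.28561737792865], [0.0, 504.29497184150813, 196.71947005233145], [0.0, 0.0, 1.0]]
side [ 0.52847051 -0.67705045  0.3570144 ] [ 0.56105558 -0.0022251  -0.02495708  0.82739884] -0.012405399581700578 [[425.96652834410764, 0.0, 320.920711323559], [0.0, 425.96652834410764, 201.91823560296257], [0.0, 0.0, 1.0]]
```

View pics/top0.png

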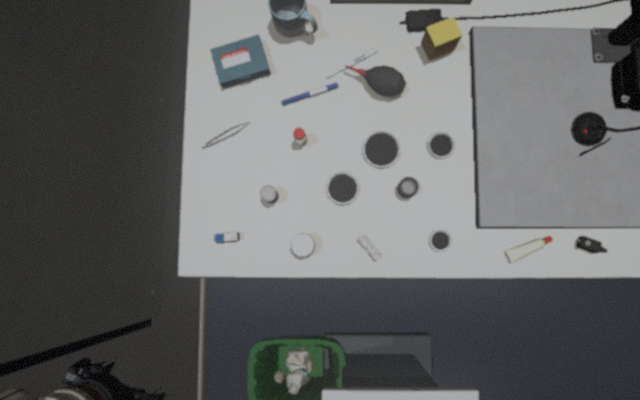

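View pics/side0.png

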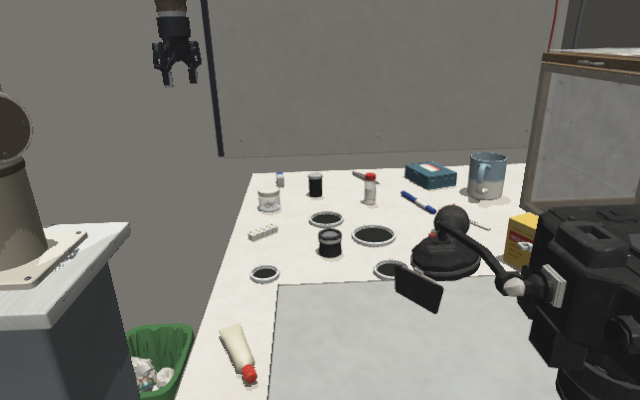

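Top view: vial (299,135), film can (269,194), loupe (407,187), pin jar (303,245), battery (227,238), strip (370,248). Dishes: D (381,149), C (343,188), B (441,145), A (440,240).

```bash
python3 - <<'E'
from h import *
c=bot.camera('top');P,s=pts(c);c['s']=s
Z=P[...,2]
print('desk z',np.median(Z[205:225,300:330]))
for n,u,v,h in [('vial',299,134,.068),('can',268,193,.053),('loupe',408,186,.038),('jar',302,244,.046),('bat',227,238,.026),('strip',370,248,.014)]:
    W=P[v-18:v+19,u-18:u+19]; m=(W[...,2]>h-.006)&(W[...,2]<h+.008); q=W[m]
    print(n,m.sum(),np.round(q.min(0),4),np.round(q.max(0),4),'mid',np.round((q.min(0)+q.max(0))/2,4),np.round(q.mean(0),4))
    if n in('bat','strip'): print(np.round(np.degrees(np.arctan2(*np.linalg.eigh(np.cov(q[:,:2].T))[1][::-1,1])),0))
g=cv2.cvtColor(c['image'],cv2.COLOR_RGB2GRAY)
for n,u,v in [('D',381,149),('C',343,188),('B',441,145),('A',440,240)]:
    # black floor: dark component, z=.003
    m=(g<90).astype(np.uint8); k,l=cv2.connectedComponents(m); ys,xs=np.where(l==l[v,u])
    q=np.array([ray(c,x,y,.003) for x,y in zip(xs,ys)]); print(n,len(xs),np.round(q.mean(0),4),np.round(np.ptp(q,0),4))
E
```

```text
desk z 0.00048118007031405785
vial 114 [0.6563 0.1946 0.0623] [0.6801 0.2169 0.0732] mid [0.6682 0.2058 0.0677] [0.6672 0.2053 0.0689]
can 224 [0.5313 0.2511 0.047 ] [0.5639 0.2839 0.0573] mid [0.5476 0.2675 0.0522] [0.5479 0.2672 0.0529]
loupe 315 [ 0.5439 -0.0372  0.0322] [0.5851 0.002  0.0433] mid [ 0.5645 -0.0176  0.0377] [ 0.5641 -0.0178  0.0377]
jar 417 [0.4214 0.1758 0.0416] [0.4673 0.2201 0.0521] mid [0.4443 0.198  0.0469] [0.4444 0.1974 0.0462]
bat 206 [0.4509 0.333  0.0202] [0.4698 0.3838 0.0328] mid [0.4604 0.3584 0.0265] [0.4602 0.357  0.0263]
95.0
strip 234 [0.416  0.0377 0.0082] [0.4674 0.0848 0.0205] mid [0.4417 0.0612 0.0144] [0.4407 0.0619 0.0139]
-139.0
D 772 [0.6496 0.035  0.003 ] [0.0675 0.0641 0.    ]
C 553 [0.5654 0.1174 0.003 ] [0.0534 0.0549 0.    ]
B 334 [ 0.6589 -0.0931  0.003 ] [0.0416 0.0431 0.    ]
A 202 [ 0.4552 -0.0865  0.003 ] [0.0312 0.0315 0.    ]
```

>>> drive_tool(slide=[[-0.1, -0.04, 0.02], [-0.25, -0.1, 0.05], [-0.42, -0.17, 0.08], [-0.6, -0.24, 0.12], [-0.78, -0.31, 0.16], [-0.92, -0.37, 0.19], [-1, -0.4, 0.2], [-1, -0.4, 0.2]], rotation=[[0, 0, -0.09], [0, 0, -0.24], [0, 0, -0.42], [0, 0, -0.6], [0, 0, -0.76], [0, 0, -0.87], [0, 0, -0.916], [0, 0, -0.916]], gripper=1)

```text
clock: 1.15
eef_pos: [0.4015, 0.2471, 0.1807]
tool_rot: [0.001, 1.0, -0.0, -0.001]
ft_force: [-0.6, -0.5, -0.4]
grip_width: 0.0856
grasp_force: 0.0
```

```bash
python3 - <<'E'
from h import *
o=bot.get_obs();print({k:np.round(o[k],4) for k in('clock','joint_pos','eef_pos','tool_rot')}); print(R.from_quat(o['tool_rot']).as_matrix().round(3))
c=snap('wrist','w0');print(c['xyz'],c['orientation'])
P,s=pts(c);W=P.reshape(-1,3);m=(W[:,2]>.041)&(W[:,2]<.05)&(abs(W[:,0]-.444)<.04)&(abs(W[:,1]-.198)<.04)
q=W[m];print(m.sum(),q.min(0),q.max(0),(q.min(0)+q.max(0))/2)
E
```

```text
{'clock': np.float64(1.15), 'joint_pos': array([ 5.5170e-01,  2.1490e-01, -1.6310e-01,  1.1941e+00,  1.0000e-04,
        5.5460e-01]), 'eef_pos': array([0.4015, 0.2471, 0.1807]), 'tool_rot': array([ 1.5e-03,  1.0e+00, -3.0e-04, -5.0e-04])}
[[-1.     0.003 -0.001]
 [ 0.003  1.    -0.001]
 [ 0.001 -0.001 -1.   ]]
[0.31854429 0.24710236 0.32366842] [-0.11585617 -0.11530675  0.6964419   0.69874916]
2033 [0.42006348 0.17518419 0.04102859] [0.46651455 0.22160966 0.0477656 ] [0.44328901 0.19839692 0.0443971 ]
```

View pics/w0.png

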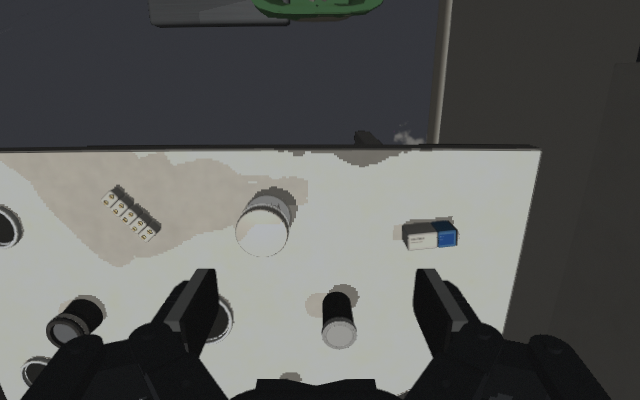

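Wrist view: jar at (263,230), can (338,320), loupe (75,320), strip (130,213), battery (430,235); it agrees with the top camera within 1 mm.

>>> drive_tool(slide=[[-0.06, -0.06, 0.05], [-0.13, -0.14, 0.12], [-0.17, -0.2, 0.22], [-0.17, -0.2, 0.34], [-0.17, -0.2, 0.46], [-0.17, -0.2, 0.57], [-0.17, -0.2, 0.64], [-0.17, -0.2, 0.66]], rotation=[[0, 0, 0], [0, 0, 0], [0, 0, 0], [0, 0, 0], [0, 0, 0], [0, 0, 0], [0, 0, 0], [0, 0, 0]])

```text
clock: 2.2
eef_pos: [0.4421, 0.1989, 0.0153]
tool_rot: [-0.001, 1.0, -0.0, -0.001]
ft_force: [0.5, 0.2, -0.4]
grip_width: 0.0857
grasp_force: 0.0
```

>>> drive_tool(slide=[[0, 0, 0], [0, 0, 0], [0, 0, 0], [0, 0, 0], [0, 0, 0], [0, 0, 0], [0, 0, 0], [0, 0, 0]], rotation=[[0, 0, 0], [0, 0, 0], [0, 0, 0], [0, 0, 0], [0, 0, 0], [0, 0, 0], [0, 0, 0], [0, 0, 0]], gripper=0.3)

```text
clock: 3.2
eef_pos: [0.4447, 0.1991, 0.0177]
tool_rot: [-0.0, 1.0, 0.001, 0.001]
ft_force: [-0.2, 0.6, 6.9]
grip_width: 0.0461
grasp_force: 62.1
```

>>> drive_tool(slide=[[0, 0, -0.05], [0, 0, -0.14], [0, 0, -0.23], [-0.04, -0.03, -0.3], [-0.12, -0.1, -0.32], [-0.23, -0.18, -0.32], [-0.33, -0.26, -0.32], [-0.4, -0.32, -0.32]], rotation=[[0, 0, 0], [0, 0, 0], [0, 0, 0], [0, 0, 0], [0, 0, 0], [0, 0, 0], [0, 0, 0], [0, 0, 0]])

```text
clock: 4.2
eef_pos: [0.5445, 0.1173, 0.0969]
tool_rot: [0.0, 1.0, -0.0, 0.0]
ft_force: [-0.4, 0.6, -0.7]
grip_width: 0.0458
grasp_force: 61.8
```

>>> drive_tool(slide=[[-0.06, -0.05, 0], [-0.16, -0.13, 0], [-0.27, -0.22, 0], [-0.36, -0.29, 0], [-0.41, -0.33, 0.02], [-0.426, -0.336, 0.1], [-0.426, -0.336, 0.18], [-0.426, -0.336, 0.24]], rotation=[[0, 0, 0], [0, 0, 0], [0, 0, 0], [0, 0, 0], [0, 0, 0], [0, 0, 0], [0, 0, 0], [0, 0, 0]])

```text
clock: 5.2
eef_pos: [0.648, 0.0351, 0.0337]
tool_rot: [-0.001, 1.0, 0.0, -0.002]
ft_force: [-0.6, -0.8, -1.6]
grip_width: 0.0461
grasp_force: 61.8
```

```bash
python3 - <<'E'
from h import *
o=bot.get_obs();print({k:np.round(o[k],4) for k in('clock','joint_pos','eef_pos','tool_rot','ft_force')})
c=snap('wrist','w1')
E
```

```text
{'clock': np.float64(5.2), 'joint_pos': array([5.4000e-02, 6.7230e-01, 1.5080e-01, 1.0533e+00, 3.0000e-04,
       5.2700e-02]), 'eef_pos': array([0.648 , 0.0351, 0.0337]), 'tool_rot': array([-6.e-04,  1.e+00,  0.e+00, -2.e-03]), 'ft_force': array([-0.6476, -0.7904, -1.552 ])}
```

View pics/w1.png

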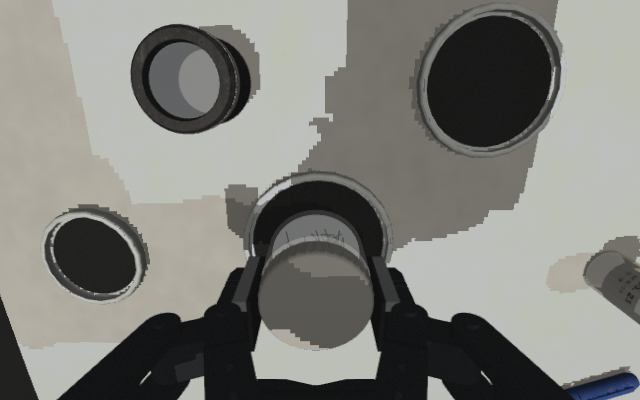

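Wrist view: the jar (316,290) hangs centred over dish D (319,230), upright.

>>> drive_tool(slide=[[0, 0, 0.02], [0, 0, 0.04], [0, 0, 0.055], [0, 0, 0.064], [0, 0, 0.066], [0, 0, 0.066], [0, 0, 0.066], [0, 0, 0.066]], rotation=[[0, 0, 0], [0, 0, 0], [0, 0, 0], [0, 0, 0], [0, 0, 0], [0, 0, 0], [0, 0, 0], [0, 0, 0]])

```text
clock: 6.25
eef_pos: [0.6503, 0.0344, 0.0208]
tool_rot: [-0.0, 1.0, 0.0, 0.0]
ft_force: [-2.5, -0.8, 5.4]
grip_width: 0.046
grasp_force: 62.2
```

>>> drive_tool(slide=[[0, 0, 0], [0, 0, 0], [0, 0, 0], [0, 0, 0], [0, 0, -0.04], [0, 0, -0.12], [0, 0, -0.22], [0, 0, -0.32]], rotation=[[0, 0, 0], [0, 0, 0], [0, 0, 0], [0, 0, 0], [0, 0, 0], [0, 0, 0], [0, 0, 0], [0, 0, 0]], gripper=1)

```text
clock: 7.25
eef_pos: [0.6503, 0.0344, 0.1013]
tool_rot: [-0.0, 1.0, 0.0, 0.0]
ft_force: [1.0, 0.1, -0.0]
grip_width: 0.0852
grasp_force: 0.0
```

>>> drive_tool(slide=[[0.05, -0.03, 0], [0.13, -0.08, 0], [0.22, -0.13, 0], [0.3, -0.18, 0.01], [0.34, -0.205, 0.05], [0.344, -0.21, 0.12], [0.344, -0.21, 0.2], [0.344, -0.21, 0.27]], rotation=[[0, 0, 0], [0, 0, 0], [0, 0, 0], [0, 0, 0], [0, 0, 0], [0, 0, 0], [0, 0, 0], [0, 0, 0]])

```text
clock: 8.25
eef_pos: [0.5645, -0.0182, 0.0326]
tool_rot: [-0.0, 1.0, -0.0, 0.001]
ft_force: [-0.2, -0.1, -0.4]
grip_width: 0.0855
grasp_force: 0.0
```

>>> drive_tool(slide=[[0, 0, 0.03], [0, 0, 0.06], [0, 0, 0.08], [0, 0, 0.092], [0, 0, 0.092], [0, 0, 0.092], [0, 0, 0.092], [0, 0, 0.092]], rotation=[[0, 0, 0], [0, 0, 0], [0, 0, 0], [0, 0, 0], [0, 0, 0], [0, 0, 0], [0, 0, 0], [0, 0, 0]])

```text
clock: 9.25
eef_pos: [0.5642, -0.0182, 0.0095]
tool_rot: [-0.0, 1.0, -0.0, 0.0]
ft_force: [1.4, -1.3, 0.6]
grip_width: 0.0853
grasp_force: 0.0
```

>>> drive_tool(slide=[[0, 0, 0], [0, 0, 0], [0, 0, 0], [0, 0, 0], [0, 0, 0], [0, 0, 0], [0, 0, 0], [0, 0, 0]], rotation=[[0, 0, 0], [0, 0, 0], [0, 0, 0], [0, 0, 0], [0, 0, 0], [0, 0, 0], [0, 0, 0], [0, 0, 0]], gripper=0.2)

```text
clock: 10.25
eef_pos: [0.5645, -0.0181, 0.0096]
tool_rot: [-0.0, 1.0, -0.0, 0.0]
ft_force: [-0.2, -0.7, 5.5]
grip_width: 0.0397
grasp_force: 60.4
```

>>> drive_tool(slide=[[0, 0, -0.05], [0, 0, -0.13], [0, 0.01, -0.2], [0, 0.06, -0.23], [0, 0.16, -0.23], [0, 0.28, -0.23], [0, 0.39, -0.23], [-0.006, 0.47, -0.23]], rotation=[[0, 0, 0], [0, 0, 0], [0, 0, 0], [0, 0, 0], [0, 0, 0], [0, 0, 0], [0, 0, 0], [0, 0, 0]])

```text
clock: 11.25
eef_pos: [0.5648, 0.101, 0.0663]
tool_rot: [-0.001, 1.0, -0.0, -0.001]
ft_force: [-0.4, 0.4, -0.7]
grip_width: 0.0391
grasp_force: 60.4
```

>>> drive_tool(slide=[[0, 0.05, 0], [0, 0.07, 0], [0, 0.07, 0.05], [0, 0.07, 0.11], [0, 0.07, 0.16], [0, 0.07, 0.195], [0, 0.07, 0.21], [0, 0.07, 0.216]], rotation=[[0, 0, 0], [0, 0, 0], [0, 0, 0], [0, 0, 0], [0, 0, 0], [0, 0, 0], [0, 0, 0], [0, 0, 0]])

```text
clock: 12.25
eef_pos: [0.5657, 0.1168, 0.0127]
tool_rot: [-0.0, 1.0, -0.0, 0.0]
ft_force: [-1.6, -0.6, 5.9]
grip_width: 0.0396
grasp_force: 60.5
```

```bash
python3 - <<'E'
from h import *
o=bot.get_obs();print({k:np.round(o[k],4) for k in('clock','eef_pos','ft_force','grip_width')})
c=snap('wrist','w2')
E
```

```text
{'clock': np.float64(12.25), 'eef_pos': array([0.5657, 0.1168, 0.0127]), 'ft_force': array([-1.6354, -0.6006,  5.9393]), 'grip_width': np.float64(0.0396)}
```

View pics/w2.png

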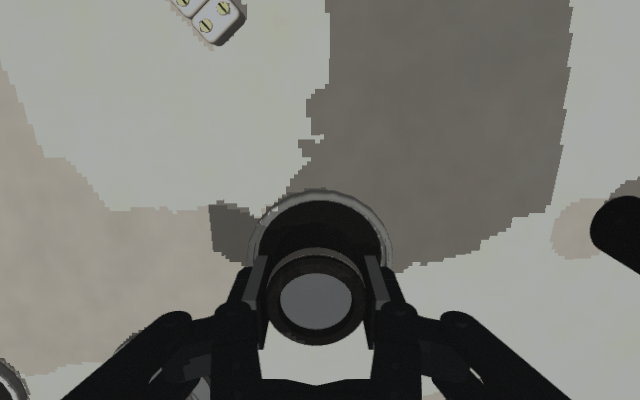

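The loupe sits at (316,300) inside dish C (320,250), contact felt.

>>> drive_tool(slide=[[0, 0, 0], [0, 0, 0], [0, 0, 0], [0, 0, 0], [0, 0, -0.05], [0, 0, -0.15], [0, 0, -0.26], [0, 0, -0.36]], rotation=[[0, 0, 0], [0, 0, 0], [0, 0, 0], [0, 0, 0], [0, 0, 0], [0, 0, 0], [0, 0, 0], [0, 0, 0]], gripper=1)

```text
clock: 13.3
eef_pos: [0.5659, 0.1169, 0.1048]
tool_rot: [-0.0, 1.0, 0.0, 0.001]
ft_force: [0.2, 0.0, -0.9]
grip_width: 0.0858
grasp_force: 0.0
```

>>> drive_tool(slide=[[0.01, 0.08, 0], [0.03, 0.22, 0], [0.05, 0.37, 0], [0.065, 0.5, 0], [0.071, 0.58, 0], [0.071, 0.599, 0.03], [0.071, 0.599, 0.1], [0.071, 0.599, 0.17]], rotation=[[0, 0, 0], [0, 0, 0], [0, 0, 0], [0, 0, 0], [0, 0, 0], [0, 0, 0], [0, 0, 0], [0, 0, 0]])

```text
clock: 14.3
eef_pos: [0.5477, 0.2656, 0.0591]
tool_rot: [0.0, 1.0, -0.0, -0.0]
ft_force: [-0.0, -0.4, 0.2]
grip_width: 0.0854
grasp_force: 0.0
```

>>> drive_tool(slide=[[0, 0, 0.05], [0, 0, 0.11], [0, 0, 0.16], [0, 0, 0.19], [0, 0, 0.2], [0, 0, 0.2], [0, 0, 0.2], [0, 0, 0.2]], rotation=[[0, 0, 0], [0, 0, 0], [0, 0, 0], [0, 0, 0], [0, 0, 0], [0, 0, 0], [0, 0, 0], [0, 0, 0]])

```text
clock: 15.3
eef_pos: [0.5481, 0.2668, 0.0108]
tool_rot: [-0.0, 1.0, 0.0, 0.0]
ft_force: [0.2, -0.7, 0.2]
grip_width: 0.0853
grasp_force: 0.0
```

>>> drive_tool(slide=[[0, 0, 0], [0, 0, 0], [0, 0, 0], [0, 0, 0], [0, 0, 0], [0, 0, 0], [0, 0, 0], [0, 0, 0]], rotation=[[0, 0, 0], [0, 0, 0], [0, 0, 0], [0, 0, 0], [0, 0, 0], [0, 0, 0], [0, 0, 0], [0, 0, 0]], gripper=0.1)

```text
clock: 16.3
eef_pos: [0.5478, 0.2666, 0.0103]
tool_rot: [-0.0, 1.0, 0.0, 0.0]
ft_force: [0.4, -0.5, -0.9]
grip_width: 0.0312
grasp_force: 58.9
```

>>> drive_tool(slide=[[0, 0, -0.06], [0, 0, -0.16], [0, 0, -0.27], [-0.01, -0.04, -0.36], [-0.05, -0.16, -0.4], [-0.1, -0.32, -0.4], [-0.15, -0.48, -0.4], [-0.2, -0.64, -0.4]], rotation=[[0, 0, 0], [0, 0, 0], [0, 0, 0], [0, 0, 0], [0, 0, 0], [0, 0, 0], [0, 0, 0], [0, 0, 0]])

```text
clock: 17.3
eef_pos: [0.5984, 0.1055, 0.1117]
tool_rot: [-0.0, 1.0, 0.0, 0.001]
ft_force: [-0.3, 0.6, 0.1]
grip_width: 0.0315
grasp_force: 58.9
```

>>> drive_tool(slide=[[-0.05, -0.16, 0], [-0.1, -0.32, 0], [-0.15, -0.48, 0], [-0.2, -0.64, 0], [-0.235, -0.76, 0], [-0.245, -0.8, 0.03], [-0.245, -0.8, 0.11], [-0.245, -0.8, 0.2]], rotation=[[0, 0, 0], [0, 0, 0], [0, 0, 0], [0, 0, 0], [0, 0, 0], [0, 0, 0], [0, 0, 0], [0, 0, 0]])

```text
clock: 18.3
eef_pos: [0.6591, -0.0926, 0.0602]
tool_rot: [-0.0, 1.0, 0.0, 0.0]
ft_force: [0.6, -0.1, 0.5]
grip_width: 0.0313
grasp_force: 58.9
```

>>> drive_tool(slide=[[0, 0, 0.05], [0, 0, 0.1], [0, 0, 0.14], [0, 0, 0.17], [0, 0, 0.182], [0, 0, 0.187], [0, 0, 0.187], [0, 0, 0.187]], rotation=[[0, 0, 0], [0, 0, 0], [0, 0, 0], [0, 0, 0], [0, 0, 0], [0, 0, 0], [0, 0, 0], [0, 0, 0]])

```text
clock: 19.3
eef_pos: [0.6594, -0.0935, 0.014]
tool_rot: [-0.0, 1.0, -0.0, 0.0]
ft_force: [-0.1, 0.1, 0.2]
grip_width: 0.0311
grasp_force: 58.9
```

```bash
python3 - <<'E'
from h import *
o=bot.get_obs();print({k:np.round(o[k],4) for k in('clock','eef_pos','ft_force','grip_width')})
c=snap('wrist','w3')
E
```

```text
{'clock': np.float64(19.3), 'eef_pos': array([ 0.6594, -0.0935,  0.014 ]), 'ft_force': array([-0.1489,  0.1129,  0.1712]), 'grip_width': np.float64(0.0311)}
```

View pics/w3.png

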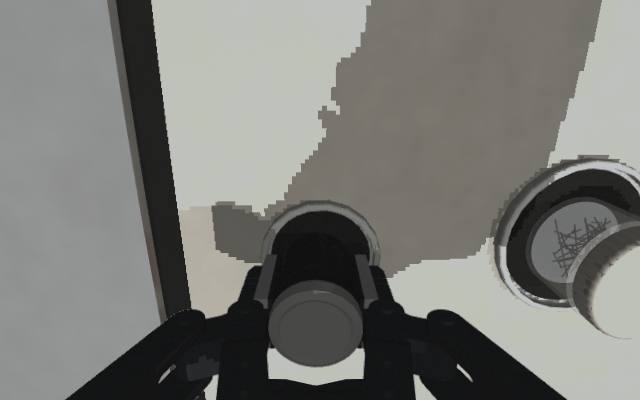

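The can (316,325) is inside dish B (320,250); jar stands well in dish D at right. Releasing with a narrow opening, since the stand's base is close.

>>> drive_tool(slide=[[0, 0, 0], [0, 0, 0], [0, 0, 0], [0, 0, 0], [0, 0, -0.06], [0, 0, -0.16], [0, 0, -0.28], [0, 0, -0.4]], rotation=[[0, 0, 0], [0, 0, 0], [0, 0, 0], [0, 0, 0], [0, 0, 0], [0, 0, 0], [0, 0, 0], [0, 0, 0]], gripper=0.6)

```text
clock: 20.35
eef_pos: [0.6594, -0.0934, 0.1157]
tool_rot: [-0.0, 1.0, -0.0, 0.001]
ft_force: [-0.4, -0.4, -0.4]
grip_width: 0.0509
grasp_force: 0.0
```

>>> drive_tool(slide=[[0, 0.06, 0], [0, 0.18, 0], [-0.01, 0.34, 0], [-0.01, 0.5, 0], [-0.02, 0.66, 0], [-0.03, 0.8, 0], [-0.03, 0.91, 0], [-0.033, 0.98, 0]], rotation=[[0, 0, 0], [0, 0, 0], [0, 0, 0], [0, 0, 0], [0, 0, 0], [0, 0, 0], [0, 0, 0], [0, 0, 0]])

```text
clock: 21.35
eef_pos: [0.6665, 0.1537, 0.1129]
tool_rot: [-0.001, 1.0, -0.0, -0.001]
ft_force: [-0.1, -0.2, -0.7]
grip_width: 0.0511
grasp_force: 0.0
```

>>> drive_tool(slide=[[0, 0.09, 0], [0, 0.17, 0], [0, 0.21, 0], [0, 0.214, 0], [0, 0.214, 0.05], [0, 0.214, 0.12], [0, 0.214, 0.19], [0, 0.214, 0.25]], rotation=[[0, 0, 0], [0, 0, 0], [0, 0, 0], [0, 0, 0], [0, 0, 0], [0, 0, 0], [0, 0, 0], [0, 0, 0]], gripper=0.9)

```text
clock: 22.35
eef_pos: [0.6665, 0.2044, 0.0488]
tool_rot: [0.0, 1.0, -0.0, -0.001]
ft_force: [-0.2, -0.3, -0.2]
grip_width: 0.0768
grasp_force: 0.0
```

```bash
python3 - <<'E'
from h import *
o=bot.get_obs();print({k:np.round(o[k],4) for k in('clock','joint_pos','eef_pos','ft_force','grip_width')})
c=snap('wrist','w4')
E
```

```text
{'clock': np.float64(22.35), 'joint_pos': array([ 2.976e-01,  7.488e-01,  3.397e-01,  1.164e+00, -1.000e-04,
        2.980e-01]), 'eef_pos': array([0.6665, 0.2044, 0.0488]), 'ft_force': array([-0.1945, -0.2943, -0.2386]), 'grip_width': np.float64(0.0768)}
```

View pics/w4.png

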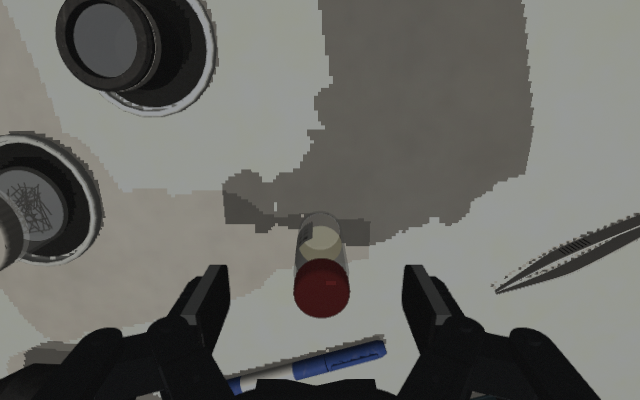

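The vial cap (321,288) sits centred between the fingers (midline 316); loupe stands in dish C.

>>> drive_tool(slide=[[0, 0, 0.03], [0, 0, 0.07], [0, 0, 0.1], [0, 0, 0.115], [0, 0, 0.115], [0, 0, 0.115], [0, 0, 0.115], [0, 0, 0.115]], rotation=[[0, 0, 0], [0, 0, 0], [0, 0, 0], [0, 0, 0], [0, 0, 0], [0, 0, 0], [0, 0, 0], [0, 0, 0]])

```text
clock: 23.4
eef_pos: [0.6675, 0.2052, 0.0226]
tool_rot: [-0.0, 1.0, 0.0, 0.0]
ft_force: [0.0, 0.0, -0.7]
grip_width: 0.0767
grasp_force: 0.0
```

>>> drive_tool(slide=[[0, 0, 0], [0, 0, 0], [0, 0, 0], [0, 0, 0], [0, 0, 0], [0, 0, 0], [0, 0, 0], [0, 0, 0]], rotation=[[0, 0, 0], [0, 0, 0], [0, 0, 0], [0, 0, 0], [0, 0, 0], [0, 0, 0], [0, 0, 0], [0, 0, 0]], gripper=0.05)

```text
clock: 24.4
eef_pos: [0.6675, 0.2052, 0.0225]
tool_rot: [-0.0, 1.0, 0.0, 0.0]
ft_force: [0.2, -0.6, 2.2]
grip_width: 0.0247
grasp_force: 58.8
```

>>> drive_tool(slide=[[0, 0, -0.06], [0, 0, -0.16], [0, 0, -0.27], [0.02, -0.03, -0.34], [0.08, -0.11, -0.36], [0.18, -0.25, -0.36], [0.28, -0.39, -0.36], [0.38, -0.53, -0.36]], rotation=[[0, 0, 0], [0, 0, 0], [0, 0, 0], [0, 0, 0], [0, 0, 0], [0, 0, 0], [0, 0, 0], [0, 0, 0]])

```text
clock: 25.4
eef_pos: [0.5708, 0.0711, 0.1125]
tool_rot: [-0.0, 1.0, -0.0, -0.0]
ft_force: [0.7, -0.3, 0.1]
grip_width: 0.0252
grasp_force: 58.8
```

>>> drive_tool(slide=[[0.1, -0.14, 0], [0.2, -0.28, 0], [0.3, -0.42, 0], [0.39, -0.53, 0], [0.45, -0.61, 0], [0.468, -0.638, 0.04], [0.468, -0.638, 0.12], [0.468, -0.638, 0.2]], rotation=[[0, 0, 0], [0, 0, 0], [0, 0, 0], [0, 0, 0], [0, 0, 0], [0, 0, 0], [0, 0, 0], [0, 0, 0]])

```text
clock: 26.4
eef_pos: [0.4555, -0.0867, 0.0615]
tool_rot: [-0.0, 1.0, 0.0, 0.0]
ft_force: [-0.5, -0.3, 0.2]
grip_width: 0.0247
grasp_force: 58.8
```

```bash
python3 - <<'E'
from h import *
o=bot.get_obs();print({k:np.round(o[k],4) for k in('clock','eef_pos','ft_force','grip_width')})
c=snap('wrist','w5')
E
```

```text
{'clock': np.float64(26.4), 'eef_pos': array([ 0.4555, -0.0867,  0.0615]), 'ft_force': array([-0.5175, -0.3435,  0.1604]), 'grip_width': np.float64(0.0247)}
```

View pics/w5.png

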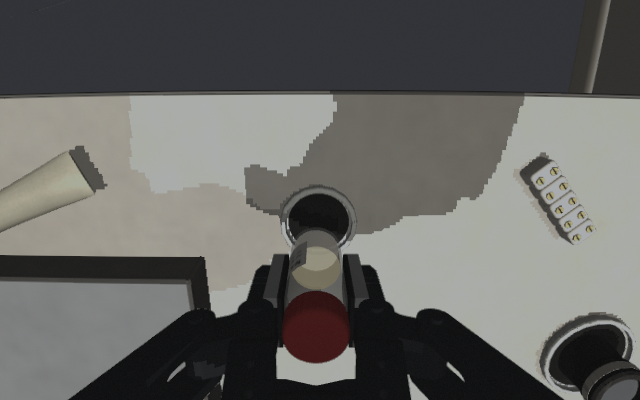

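The vial (316,325) is upright and in line with dish A (319,220).

>>> drive_tool(slide=[[0, 0, 0.03], [0, 0, 0.07], [0, 0, 0.1], [0, 0, 0.125], [0, 0, 0.14], [0, 0, 0.146], [0, 0, 0.146], [0, 0, 0.146]], rotation=[[0, 0, 0], [0, 0, 0], [0, 0, 0], [0, 0, 0], [0, 0, 0], [0, 0, 0], [0, 0, 0], [0, 0, 0]])

```text
clock: 27.45
eef_pos: [0.4556, -0.087, 0.026]
tool_rot: [-0.0, 1.0, -0.0, 0.0]
ft_force: [-0.0, -0.3, -0.1]
grip_width: 0.0244
grasp_force: 58.8
```

>>> drive_tool(slide=[[0, 0, 0], [0, 0, 0], [0, 0, 0], [0, 0, 0], [0, 0, -0.06], [0, 0, -0.18], [0, 0, -0.32], [0, 0, -0.46]], rotation=[[0, 0, 0], [0, 0, 0], [0, 0, 0], [0, 0, 0], [0, 0, 0], [0, 0, 0], [0, 0, 0], [0, 0, 0]], gripper=0.6)

```text
clock: 28.45
eef_pos: [0.4551, -0.0869, 0.1418]
tool_rot: [-0.0, 1.0, 0.0, -0.0]
ft_force: [0.5, 0.6, 0.2]
grip_width: 0.0514
grasp_force: 0.0
```

>>> drive_tool(slide=[[0.1, 0.05, -0.1], [0.25, 0.1, -0.2], [0.4, 0.2, -0.3], [0.5, 0.3, -0.4], [0.55, 0.35, -0.4], [0.55, 0.35, -0.4], [0.55, 0.35, -0.4], [0.55, 0.35, -0.4]], rotation=[[0, 0, 0], [0, 0, 0], [0, 0, 0], [0, 0, 0], [0, 0, 0], [0, 0, 0], [0, 0, 0], [0, 0, 0]])

```text
clock: 29.45
eef_pos: [0.3182, 0.0001, 0.2404]
tool_rot: [0.0, 1.0, -0.0, -0.0]
ft_force: [0.6, 1.1, -0.8]
grip_width: 0.0512
grasp_force: 0.0
```

```bash
python3 - <<'E'
from h import *
c=snap('top','t9');P,s=pts(c)
for n,x,y,h in [('vial',.4552,-.0865,.071),('can',.6589,-.0931,.056),('loupe',.5654,.1174,.041),('jar',.6496,.035,.049),('bat',.4602,.357,.026),('strip',.4407,.0619,.014)]:
    m=(abs(P[...,0]-x)<.04)&(abs(P[...,1]-y)<.04)&(abs(P[...,2]-h)<.007); q=P[m]
    print(n,m.sum(),np.round((q.min(0)+q.max(0))/2-[x,y,h],4) if len(q) else '')
cv2.imwrite('pics/t9c.png',cv2.resize(c['image'][110:270,200:480,::-1],None,fx=2.8,fy=2.8))
E
```

```text
vial 124 [ 0.0008 -0.0003 -0.0002]
can 217 [ 0.0006 -0.0016  0.    ]
loupe 317 [ 0.0008 -0.0024  0.0001]
jar 407 [ 0.0003 -0.0024 -0.0002]
bat 205 [ 0.0003  0.001  -0.0006]
strip 234 [ 0.001  -0.0008 -0.001 ]
```

View pics/t9c.png

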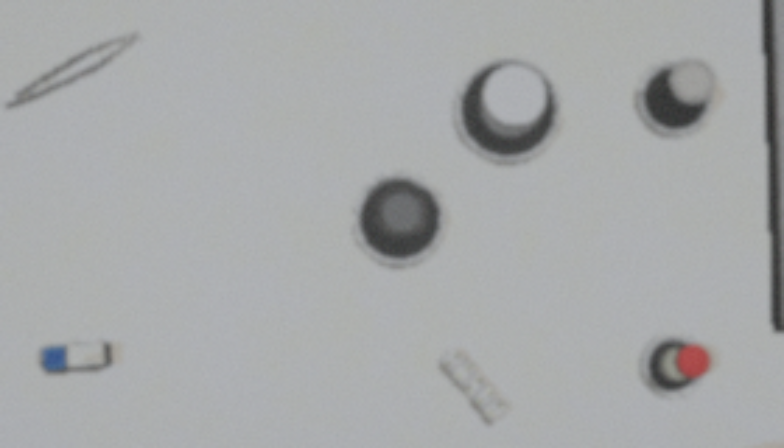

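All four stand in their dishes within 3 mm (jar (515,95), can (690,80), loupe (400,215), vial (690,362)); battery and strip have not moved.

```bash
python3 -c "
from workcell import bot
print(bot.job_done())"
```

```text
the job is handed in; nothing more can be done
None
```

The job is handed in: the vial, film can, loupe and pin jar each stand upright in their matching dish, within about 3 mm of centre in the last top-camera picture, and the battery and terminal strip have not moved; the hand-in call gave no verdict.

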